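# Lock the sample carousel for transport

### The job

Lock the small sample carousel so that it can be moved: push its upright peg round with the fingertips until the slot across the disc lines up with the locking bar, then push the bar by its thumb tab along its track, right through the slot, until the tab comes up against the guide. Only push: do not lift the bar out of its track, and leave the things standing round about where they are.

Things in the scene. Friction and masses are not known exactly. Their poses are not given: they have to be found in the camera images.
- lock_base: Fixed grey base of the carousel lock, 330 x 108 mm (50 mm wide under the track's tail), 12 mm thick, on the worktop. Origin on the worktop (z = 0) under the carousel's axis; +x is the direction in which the bar is pushed. In its frame an aluminium track runs along x from -245 to -54 mm, floor 23 mm up, 15 mm wide between side lips 31 mm high; the carousel (radius 48 mm) turns round the origin.
- guide_back (a point): Middle of the rear face of the aluminium guide that bridges the bar just before the disc, where the tab comes to rest; in the base's frame at x = -99 mm, 40 mm above the worktop. The guide runs from x = -99 to -54 mm, is 31 mm wide, its top 43 mm up. Axes as the base's.
- keeper (a point): Middle of the gap of the keeper beyond the disc, which takes the nose: two aluminium cheeks 19 mm apart, 37 mm over all, from x = 55 to 76 mm in the base's frame, tops 39 mm above the worktop. The point is at x = 65 mm, 29 mm above the worktop. Axes as the base's.
- carousel (a joint): Angle (rad) of the carousel, a white disc of 96 mm diameter that turns about the vertical axis through the base's origin, growing counter-clockwise seen from above. At 0 and at pi the slot lies in line with the bar (either will do); turns from -0.4 to 3.54, held where it is left by light friction (about 0.05 N m). Starts between 0.65 and 2.5.
- carousel_slot (a point): Centre of the slot's floor, on the carousel's axis, 22 mm above the worktop; turns with the carousel, its x axis along the slot. The slot goes straight across the disc, 19 mm wide, 16 mm deep, open at the top and both ends; the disc's top is 38 mm above the worktop, and grey tube caps near its rim reach 43 mm.
- peg_top (a point): Top centre of the upright steel peg on the carousel, 74 mm above the worktop: 12 mm diameter, 36 mm tall above the disc (18 mm wide foot up to 42 mm above the worktop), 34 mm from the carousel's axis, at a right angle to the slot. With the carousel at angle q it stands at 34 mm * (sin q, -cos q) in the base's frame.
- lock_bar: Loose steel locking bar, 12 mm wide and high, 0.18 kg, lying in the track. Origin on its underside under the front face of its thumb tab; x points to the nose, rounded (radius 6 mm), 165 mm ahead. It starts with the origin at x = -226 to -218 mm in the base's frame, the nose just short of the disc; home it is at x = -99 mm. Slides with 1 to 3 N; its nose straightens a disc a few degrees out.
- tab_back (a point): Centre of the rear face of the thumb tab, the face to push on, 54 mm above the worktop, 10 mm behind the bar's origin. Axes as the bar's. The tab is an upright plate at the bar's rear end, 10 mm thick, 34 mm wide, from 36 to 72 mm above the worktop.
- bar_nose (a point): Tip of the bar's rounded nose, half-way up its height (29 mm above the worktop). Axes as the bar's. Fully home it lies at x = +66 mm in the base's frame, between the cheeks of the keeper.
- beaker: Loose empty glass beaker, 44 mm diameter, 58 mm high, beside the track. Bystander. Origin at the centre of its underside.
- small_bottle: Loose small reagent bottle with a red cap, 40 mm diameter, 62 mm high. Bystander. Origin at the centre of its underside.
- tape_roll: Loose roll of yellow label tape, 55 mm diameter, 19 mm high. Bystander. Origin at the centre of its underside.
- tube: Loose standing sample tube with a blue screw cap, 34 mm diameter, 115 mm high, beyond the keeper. Bystander. Origin at the centre of its underside.
- timer: Loose white lab timer, 62 x 66 x 19 mm. Bystander. Origin at the centre of its underside.

How it is judged:
On the way, in this order (a step that is already met when the one before it is completed fails the run):
1. the slot is in line with the bar to within 8 degrees, the bar not yet in the keeper (angle between the x axis of carousel_slot and the x axis of lock_base, either way round below 0.14 rad and x of bar_nose in the frame of lock_base below 0.05 m), for 0.2 s.
2. the bar is pushed through the slot and home in the keeper (x of bar_nose in the frame of lock_base above 0.062 m), for 0.2 s.
At the end, for the whole second after the job is handed in: The bar lies at rest in its track, through the carousel's slot, with its nose between the keeper's cheeks and its tab within 4 mm of the guide (nose past x = 62 mm in the base's frame, 6 mm sideways, not raised by more than 5 mm); the slot is within 8 degrees of the bar (x of bar_nose in the frame of lock_base above 0.062 m and y of bar_nose in the frame of lock_base between -0.006 and 0.006 m and z of bar_nose in the frame of lock_base below 0.034 m and angle between the x axis of carousel_slot and the x axis of lock_base, either way round below 0.14 rad and angle between the x axis of lock_bar and the x axis of lock_base, either way round below 0.06 rad and linear speed of lock_bar below 0.01 m/s); the robot touches nothing.
It fails at once if the bar is lifted (a point of it more than 10 mm up) or tipped by more than 10 degrees (height (world z) of lock_bar above 0.033 m or height (world z) of bar_nose above 0.039 m or angle between lock_bar's own z axis and vertical above 0.175 rad).
It fails at once if a thing standing round about is moved by more than 20 mm or knocked over (distance of any of beaker, small_bottle, tape_roll, tube, timer from where it was at the start of the episode above 0.02 m or angle between any of beaker, small_bottle, tape_roll, tube, timer's own z axis and vertical above 0.5 rad).
It also fails if it takes over 54 s, if anything falls off the work surface, if the arm or the gripper's body presses on something with over 40 N, if the wrist force passes 120 N, or if a joint passes its speed limit or range.

### The arm

A 6-joint arm with a two-finger parallel gripper is mounted at the origin on a cart in front of the work surface, level with it; the furniture and walls round the work are solid. World frame = base frame: x ahead of the robot, y to its left, z up, the work surface at z = 0. Lengths are in m, angles in rad, forces in N, time in s.
With the tool pointing down it reaches from about 0.25 to 0.725 m from the base axis. Payload 4 kg.
Tool frame: the origin (TCP) lies between the finger pads; the fingertips stand 17 mm ahead of it and the grasp point (between the pads) lies 2 mm behind it; z points along the fingers, y is the direction in which the jaws open and shut (so a half turn about z gives the same grasp; the last joint's range is limited). The gripper opens to 85 mm and grips with 20 to 120 N. Pads are 22 mm wide; open, the fingers measure 114 mm over their backs; the gripper's body (76 mm by 85 mm) begins 54 mm behind the grasp point. The pads swing forward as they close: fully open they stand 13 mm farther back than shut.
Start: joints at [-1.246, 0.241, 0.005, 1.335, 0, 1.571], TCP at [0.16, -0.474, 0.248] pointing down, gripper open.
Joint ranges: [-2.72, 2.72], [-1.05, 1.87], [-1.09, 1.28], [-1.99, 2.15], [-1.42, 1.44], [-3.14, 3.14]. Speed limits (rad/s): [2.79, 2.79, 3.14, 3.14, 3.14, 3.14].

### API

Orientations are given as a unit quaternion [x, y, z, w].
In Python, from workcell import readout, viewer, order gives the robot as it stands. The module is installed in compiled form; this text tells all that it offers.
- The arm moves only by the shell command python3 -m crank 'ROWS'. ROWS is text: rows parted by semicolons, each of 7 numbers parted by spaces: the shift along the tool's x, y, z in m, then the turn, a rotation vector about the tool's x, y, z in rad, then the gripper's target within -1 to 1 (shut at 1, half-way at 0, fully open at -1). A call has 1 to 20 rows; each row shifts and turns the pose as measured when the row begins, along the tool's axes as they then stand; what a row does not reach is not made up. A row lasts 1/12 s, in which the tool goes at most 41.7 mm and 7.16 degrees, less where a joint would pass 70% of its speed; a pose out of reach is approached as far as the arm can. A call with a gripper value outside its range is refused whole. The fingers move at their own pace and stop on an object; the grip force is fixed at half the most. Time passes only in rows, so rows that do not move let the fingers close. It gives the time, the measured TCP pose, the force and the opening at its end, in the units of the state.
- readout.get_obs(): the state, without advancing time (a new reading comes with each control period).
- viewer.camera(name): name is "scene" or "top" or "wrist"; returns the picture (420x560x3 uint8, red, green, blue); there is no depth.
- viewer.calibration(name): a dict with "fx", "fy", "cx", "cy" (pixels), "eye" and "rotation" of the camera in the world. Camera axes: x right, y down, z forward; pixel columns grow to the right and rows downward; lengths in m; the calibration is good to about 2 mm. A picture is of the moment at which its call begins: read the wrist's pose just before it. calibration takes no time and is no camera call; for the wrist camera it gives the pose at the moment of the call.
- order.job_done(): hands the job in, once; it reports no verdict.
The state is a dict: "clock": time; "joint_pos": joint angles; "joint_vel": joint speeds; "tau": joint torques, N m; "eef_pos": TCP position; "tool_rot": TCP orientation; "ft_force": force on the tool from outside, world axes, zero at the start; "ft_torque": the same for the moment, N m; "grip_width": finger opening in m.
Only numpy, scipy, OpenCV 4.12 (cv2) and the standard library are available. Lean on these libraries where they do the work, as an engineer would, in place of code of your own. Each camera call takes 0.05 s, during which the arm holds its last target. There are 200 camera calls.

## Working session

There is one attempt and no reset: what is moved stays moved. The work goes in short steps, Python scripts to look and compute and a shell command to move; the robot and the scene stay as the last step left them, time stands still between calls to the robot, and variables do not carry over. Pictures are saved under pics/ and viewed, about 8 in all and at most 12, crops included, and the job is handed in when it is done.

```bash
mkdir -p pics
python3 - <<'E'
from workcell import readout, viewer
import cv2, numpy as np
o=readout.get_obs(); print({k:np.round(v,3) for k,v in o.items()})
for n in("top","scene"):
    im=viewer.camera(n); cv2.imwrite(f"pics/{n}0.png",im[:,:,::-1]); c=viewer.calibration(n); print(n,c)
E
```

```text
{'clock': np.float64(0.0), 'joint_pos': array([-1.246,  0.241,  0.004,  1.335, -0.   ,  1.571]), 'joint_vel': array([-0.001,  0.001,  0.   ,  0.   , -0.001,  0.001]), 'tau': array([-1.0000e-03, -3.7232e+01,  2.5241e+01,  1.7000e-02, -0.0000e+00,
        0.0000e+00]), 'eef_pos': array([ 0.159, -0.473,  0.247]), 'tool_rot': array([ 0.987,  0.162, -0.   , -0.001]), 'ft_force': array([-0.303,  1.025, -0.584]), 'ft_torque': array([ 0.001, -0.001, -0.015]), 'grip_width': np.float64(0.086)}
top {'fx': 397.55288581219844, 'fy': 397.55288581219844, 'cx': 282.06032090116827, 'cy': 206.6615687917039, 'eye': array([0.43414533, 0.12038062, 1.04109236]), 'rotation': array([-0.7017161 ,  0.71005053, -0.03527612,  0.04667288])}
scene {'fx': 402.0129283294606, 'fy': 402.0129283294606, 'cx': 282.63147687550884, 'cy': 212.8104306772236, 'eye': array([ 0.41757478, -0.3138961 ,  0.80782046]), 'rotation': array([ 0.95196568, -0.14520697,  0.03810363, -0.266879  ])}
```

View pics/top0.png

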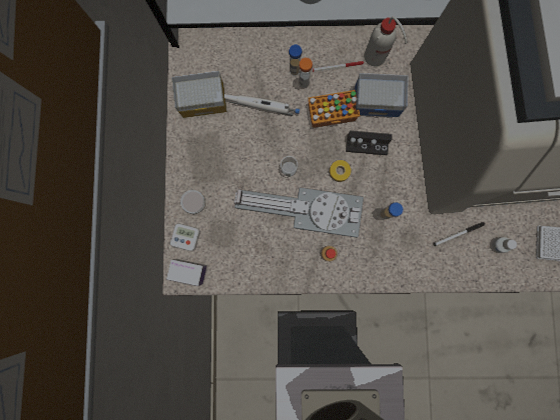

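View pics/scene0.png

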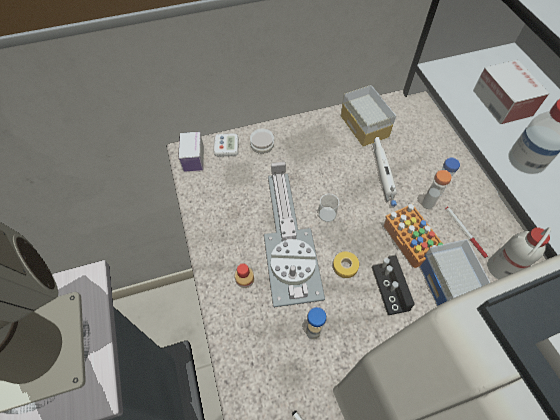

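The top picture shows the lock: tab at about (238,200), disc centre (330,211), keeper (355,215). The beaker is at (289,167), the tape at (340,171), the bottle at (329,254) and the tube at (395,210). I'll enlarge both views.

Run:
```python
import cv2, numpy as np
a=cv2.imread("pics/top0.png")[175:255,225:375]; b=cv2.imread("pics/scene0.png")[155:310,225:365]
a=cv2.resize(a,None,fx=5.3,fy=5.3,interpolation=cv2.INTER_CUBIC)
b=cv2.resize(b,None,fx=3.8,fy=3.8,interpolation=cv2.INTER_CUBIC)
for im,s,x0,y0 in((a,5.3,225,175),(b,3.8,225,155)):
  for k in range(0,160,10):
    if k*s<im.shape[1]: cv2.putText(im,str(x0+k),(int(k*s),10),0,.35,(0,0,255)); cv2.line(im,(int(k*s),12),(int(k*s),18),(0,0,255))
    if k*s<im.shape[0]: cv2.putText(im,str(y0+k),(0,int(k*s)+4),0,.35,(0,0,255))
cv2.imwrite("pics/a.png",a);cv2.imwrite("pics/b.png",b);print(a.shape,b.shape)
```

```text
(424, 795, 3) (589, 532, 3)
```

View pics/a.png

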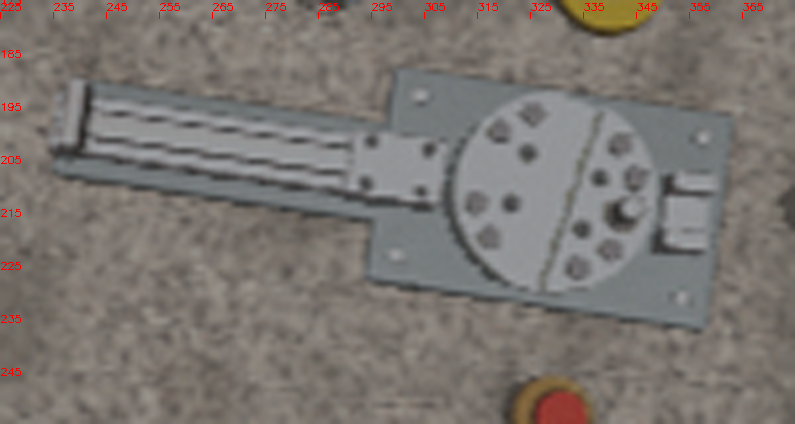

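View pics/b.png

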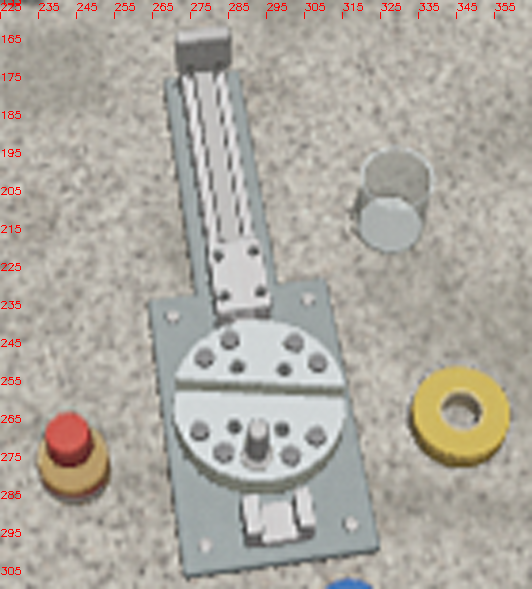

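```bash
cat > h.py <<'E'
import numpy as np
from scipy.spatial.transform import Rotation as R
from workcell import viewer
def proj(n,u,v,z,c=None):
    c=c or viewer.calibration(n)
    r=c["rotation"]; r=R.from_quat(r) if np.size(r)==4 else R.from_matrix(r)
    d=r.apply([(u-c["cx"])/c["fx"],(v-c["cy"])/c["fy"],1]); e=c["eye"]
    return (e+d*(z-e[2])/d[2])[:2]
E
python3 - <<'E'
from h import *
A=lambda x,y,z:proj("top",225+x/5.3,175+y/5.3,z)
B=lambda x,y,z:proj("scene",225+x/3.8,155+y/3.8,z)
P=dict(
 T_c1=A(397,68,.012),T_c2=A(732,115,.012),T_c3=A(703,328,.012),T_c4=A(367,280,.012),
 T_disc=A(555,190,.038),T_s1=A(601,112,.038),T_s2=A(543,290,.038),T_peg=A(634,206,.074),
 T_tabtop=A(75,116,.072),T_tl=A(78,82,.072),T_tr=A(72,151,.072),
 T_keep=A(690,211,.039),
 S_c1=B(327,282,.012),S_c2=B(378,548,.012),S_c3=B(186,577,.012),S_c4=B(150,302,.012),
 S_disc=B(260,398,.038),S_s1=B(345,391,.038),S_s2=B(176,387,.038),S_peg=B(257,424,.074),
 S_tabtop=B(203,36,.072),S_keep=B(279,515,.039),
 bottle=A(563,408,.062),bottleS=B(68,435,.062),beaker=proj("top",289,167,.058),beakerS=B(397,180,.058),tape=proj("top",340,171,.019),tube=proj("top",395,210,.115),timer=proj("top",186,237,.019))
for k,v in P.items(): print(k,v.round(4))
for p in "TS":
    c=[P[f"{p}_c{i}"] for i in(1,2,3,4)]
    x=(c[1]+c[2]-c[0]-c[3])/2; y=(c[0]+c[1]-c[2]-c[3])/2
    print(p,np.linalg.norm(x),np.linalg.norm(y),np.arctan2(x[1],x[0]),np.arctan2(-y[0],y[1]),"end mid",(c[1]+c[2])/2, "centre->end",np.linalg.norm((c[1]+c[2])/2-P[p+'_disc']))
    d=P[p+"_peg"]-P[p+"_disc"]; print("peg r",np.linalg.norm(d),"ang",np.arctan2(d[1],d[0]))
    d=P[p+"_disc"]-P[p+"_tabtop"]; print("tab d",np.linalg.norm(d),np.arctan2(d[1],d[0]))
E
```

```text
T_c1 [0.6032 0.0891]
T_c2 [ 0.5776 -0.0751]
T_c3 [ 0.4733 -0.0575]
T_c4 [0.4985 0.1054]
T_disc [0.5389 0.0154]
T_s1 [ 0.5762 -0.0076]
T_s2 [0.4912 0.0222]
T_peg [ 0.5273 -0.0169]
T_tabtop [0.5727 0.241 ]
T_tl [0.5887 0.2396]
T_tr [0.5564 0.2423]
T_keep [ 0.5279 -0.0484]
S_c1 [0.6057 0.0883]
S_c2 [ 0.5776 -0.0744]
S_c3 [ 0.4743 -0.0589]
S_c4 [0.5016 0.1069]
S_disc [0.5402 0.0174]
S_s1 [0.5862 0.0074]
S_s2 [0.4979 0.0376]
S_peg [ 0.5284 -0.0117]
S_tabtop [0.5763 0.2418]
S_keep [ 0.5287 -0.0501]
bottle [0.4353 0.0167]
bottleS [0.4333 0.017 ]
beaker [0.6491 0.1171]
beakerS [0.6563 0.1169]
tape [ 0.6451 -0.016 ]
tube [ 0.5309 -0.1286]
timer [0.4778 0.3846]
T 0.16548144464674586 0.10582314528569041 -1.7251867526375677 -1.7319249298496733 end mid [ 0.52541215 -0.06628171] centre->end 0.08275134598394746
peg r 0.03433772703659643 ang -1.9158297247699898
tab d 0.2281332777098914 -1.7198281546462328
S 0.16653996714305294 0.10512966236735143 -1.737872797847841 -1.7336049987637183 end mid [ 0.52592959 -0.06664618] centre->end 0.0852195080454284
peg r 0.03136724915288926 ang -1.956462776462731
tab d 0.227262772328046 -1.7302839172427258
```

```bash
python3 -m crank '0 0 0 0 0 0.121 1;0 0 0 0 0 0.121 1;0 0 0 0 0 0.121 1;0 0 0 0 0 0.122 1;0.0055 -0.0395 0 0 0 0 1;0.0055 -0.0395 0 0 0 0 1;0.0055 -0.0395 0 0 0 0 1;0.0055 -0.0395 0 0 0 0 1;0.0055 -0.0395 0 0 0 0 1;0.0055 -0.0395 0 0 0 0 1;0.0055 -0.0395 0 0 0 0 1;0.0055 -0.0395 0 0 0 0 1;0.0055 -0.0395 0 0 0 0 1;0.0055 -0.0395 0 0 0 0 1;0.0055 -0.0395 0 0 0 0 1;0.0055 -0.0395 0 0 0 0 1'
cat >> h.py <<'E'
from workcell import readout
C=np.array([.539,.017]); H=-1.731; d=np.array([np.cos(H),np.sin(H)]); n=np.array([-d[1],d[0]])
def base(w): w=np.array(w)[:2]-C; return np.array([w@d,w@n])
def st(goal=None):
    o=readout.get_obs(); r=R.from_quat(o["tool_rot"]); p=o["eef_pos"]; m=r.as_matrix()
    print("t",round(float(o["clock"]),2),"p",p.round(4),"base",base(p).round(4),"yawx-baseY",round(float(np.arctan2(m[1,0],m[0,0])-np.arctan2(n[1],n[0])),3),"zax",m[:,2].round(3),"F",o["ft_force"].round(1),"w",round(float(o["grip_width"]),4))
    if goal is not None:
        g=np.r_[C+goal[0]*d+goal[1]*n,goal[2]]; print("tool shift",(m.T@(g-p)).round(4))
E
python3 -c "from h import *; st((.030,.020,.2))"
```

```text
clock: 1.43
eef_pos: [0.3045, -0.036, 0.2428]
tool_rot: [0.997, -0.076, -0.002, -0.02]
ft_force: [-0.0, -0.6, 0.3]
grip_width: 0.0
t 1.43 p [ 0.3045 -0.036   0.2428] base [ 0.0897 -0.223 ] yawx-baseY 0.008 zax [-0.001  0.041 -0.999] F [-0.  -0.6  0.3] w 0.0
tool shift [ 0.2438 -0.0561  0.0433]
```

```bash
python3 -m crank '0 0 0 -0.04 0 0.008 1;0 0 0 0 0 0 1;0.035 -0.008 0 0 0 0 1;0.035 -0.008 0 0 0 0 1;0.035 -0.008 0 0 0 0 1;0.035 -0.008 0 0 0 0 1;0.035 -0.008 0 0 0 0 1;0.035 -0.008 0 0 0 0 1;0.035 -0.008 0 0 0 0 1;0 0 0 0 0 0 1'
python3 -c "
from h import *; st((.030,.020,.12))
import cv2
cv2.imwrite('pics/w1.png',viewer.camera('wrist')[:,:,::-1])"
```

```text
clock: 2.27
eef_pos: [0.5555, -0.0494, 0.2351]
tool_rot: [0.998, -0.054, -0.007, -0.02]
ft_force: [1.2, -0.2, -0.4]
grip_width: 0.0005
t 2.27 p [ 0.5555 -0.0494  0.2351] base [0.063  0.0269] yawx-baseY 0.052 zax [-0.011  0.041 -0.999] F [ 1.2 -0.2 -0.4] w 0.0005
tool shift [-0.0034 -0.0287  0.1164]
```

View pics/w1.png

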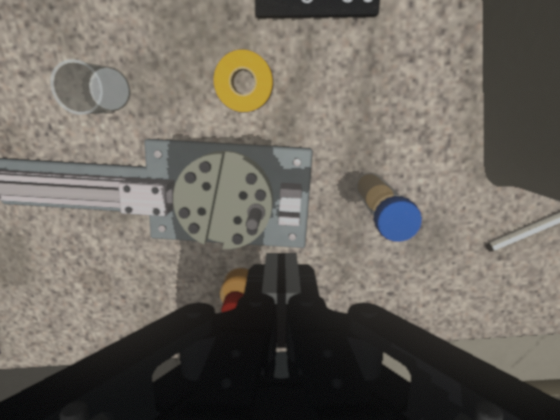

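The wrist view shows the disc centre near (222,200), the slot from (223,153) to (212,243), and the peg top near (254,212). The closed fist is at the bottom. I'll cross-check these points and level the tool.

```bash
python3 - <<'E'
from h import *
c=viewer.calibration("wrist")
for k,u,v,z in(("disc",222,200,.038),("peg",256,210,.074),("tip",282,262,.218),("keeper",290,208,.039)):
    p=proj("",u,v,z,c); print(k,p.round(4),base(p).round(4))
E
python3 -m crank '0 -0.015 0 -0.04 0 0.05 1;0 -0.015 0 0 0 0 1;0 0 0.03 0 0 0 1;0 0 0.03 0 0 0 1;0 0 0.03 0 0 0 1;0 0 0 0 0 0 1;0 0 0 0 0 0 1'
python3 -c "from h import *; st((.030,.020,.07))"
```

```text
disc [0.5394 0.0169] [0.0001 0.0004]
peg [ 0.5373 -0.02  ] [0.0368 0.0042]
tip [ 0.5566 -0.05  ] [0.0634 0.0281]
keeper [ 0.5252 -0.0478] [ 0.0662 -0.0033]
clock: 2.9
eef_pos: [0.5441, -0.0542, 0.1481]
tool_rot: [0.998, -0.056, -0.008, -0.013]
ft_force: [0.4, 0.2, 1.0]
grip_width: -0.0
t 2.9 p [ 0.5441 -0.0542  0.1481] base [0.0695 0.0164] yawx-baseY 0.048 zax [-0.015  0.028 -1.   ] F [0.4 0.2 1. ] w -0.0
tool shift [ 0.0069 -0.0372  0.079 ]
```

```bash
python3 -c "from h import *; print(readout.get_obs()['joint_pos'].round(3))"
python3 -m crank '0 -0.02 0 0 0 0 1'
python3 -c "from h import *; st();print(readout.get_obs()['joint_pos'].round(3))"
python3 -m crank '0 -0.02 0 0 0 0 1'
python3 -c "from h import *; st();print(readout.get_obs()['joint_pos'].round(3))"
python3 -m crank '0 0 0 0 0 0 1'
python3 -c "from h import *; st();print(readout.get_obs()['joint_pos'].round(3))"
```

```text
[-0.113  0.407 -0.028  1.154  0.026  3.141]
clock: 2.98
eef_pos: [0.5443, -0.0447, 0.1497]
tool_rot: [0.999, -0.049, -0.009, -0.017]
ft_force: [0.1, -0.1, -0.6]
grip_width: 0.0001
t 2.98 p [ 0.5443 -0.0447  0.1497] base [0.0601 0.0151] yawx-baseY 0.062 zax [-0.015  0.035 -0.999] F [ 0.1 -0.1 -0.6] w 0.0001
[-0.099  0.405 -0.027  1.157  0.033  3.141]
clock: 3.07
eef_pos: [0.5459, -0.034, 0.1524]
tool_rot: [0.999, -0.042, -0.007, -0.021]
ft_force: [-0.1, 0.2, 0.5]
grip_width: 0.0001
t 3.07 p [ 0.5459 -0.034   0.1524] base [0.0492 0.015 ] yawx-baseY 0.077 zax [-0.013  0.044 -0.999] F [-0.1  0.2  0.5] w 0.0001
[-0.084  0.403 -0.023  1.161  0.042  3.141]
clock: 3.15
eef_pos: [0.547, -0.0324, 0.1547]
tool_rot: [0.999, -0.041, -0.006, -0.022]
ft_force: [0.5, 0.4, 0.7]
grip_width: -0.0001
t 3.15 p [ 0.547  -0.0324  0.1547] base [0.0474 0.0158] yawx-baseY 0.079 zax [-0.009  0.045 -0.999] F [0.5 0.4 0.7] w -0.0001
[-0.082  0.401 -0.021  1.163  0.044  3.141]
```

```bash
python3 -m crank '0 0 0 0 0 -0.124 1;0 0 0 0 0 -0.124 1;0 0 0 0 0 -0.124 1;0 0 0 0 0 -0.124 1;0 0 0 0 0 -0.124 1;0 0 0 0 0 -0.124 1;0 0 0 0 0 -0.124 1;0 0 0 0 0 -0.124 1;0 0 0 0 0 -0.124 1;0 0 0 0 0 -0.124 1;0 0 0 0 0 -0.124 1;0 0 0 0 0 -0.124 1;0 0 0 0 0 0 1'
cat >> h.py <<'E'
def go(bx,by,z):
    "tool shift and rotation vector to base-frame goal with tool x = -base x, tool y = base y"
    st(); o=readout.get_obs(); m=R.from_quat(o["tool_rot"]).as_matrix()
    G=np.c_[np.r_[-d,0],np.r_[n,0],[0,0,-1]]
    print("shift",(m.T@(np.r_[C+bx*d+by*n,z]-o["eef_pos"])).round(4),"rot",R.from_matrix(m.T@G).as_rotvec().round(3),"j6",o["joint_pos"][5].round(2))
E
python3 -c "from h import *; go(.033,.022,.07)"
```

```text
clock: 4.23
eef_pos: [0.5612, -0.0261, 0.1798]
tool_rot: [0.756, 0.654, 0.026, -0.006]
ft_force: [-0.6, -0.0, -0.6]
grip_width: -0.0001
t 4.23 p [ 0.5612 -0.0261  0.1798] base [0.039  0.0288] yawx-baseY 1.586 zax [ 0.032  0.043 -0.999] F [-0.6 -0.  -0.6] w -0.0001
shift [ 0.001  -0.0095  0.1098] rot [ 0.025 -0.047  0.015] j6 1.65
```

```bash
python3 -m crank '0.003 -0.001 0.028 0.025 -0.047 0.015 1;0.003 0 0.028 0 0 0 1;0 0 0.028 0 0 0 1;0 0 0 0 0 0 1'
python3 -c "from h import *; go(.033,.028,.068)"
```

```text
clock: 4.57
eef_pos: [0.5693, -0.0178, 0.1027]
tool_rot: [0.765, 0.644, 0.006, 0.007]
ft_force: [-1.5, 1.1, -0.5]
grip_width: -0.0001
t 4.57 p [ 0.5693 -0.0178  0.1027] base [0.0296 0.0354] yawx-baseY 1.559 zax [ 0.018 -0.003 -1.   ] F [-1.5  1.1 -0.5] w -0.0001
shift [-0.0035 -0.008   0.0345] rot [ 0.018 -0.    -0.012] j6 1.71
```

Level and beside the peg. Now I'll go down and push toward base −y (tool −y).

```bash
python3 -m crank '-0.002 -0.004 0.018 0.018 0 -0.012 1;-0.002 -0.004 0.017 0 0 0 1;0 0 0 0 0 0 1;0 -0.005 0 0 0 0 1;0 -0.005 0 0 0 0 1;0 -0.005 0 0 0 0 1;0 0 0 0 0 0 1'
python3 -c "from h import *; go(.033,.0,.068)"
```

```text
clock: 5.15
eef_pos: [0.5516, -0.0168, 0.0778]
tool_rot: [0.764, 0.645, 0.006, 0.004]
ft_force: [0.1, -0.9, 0.6]
grip_width: 0.0002
t 5.15 p [ 0.5516 -0.0168  0.0778] base [0.0314 0.0179] yawx-baseY 1.563 zax [ 0.014  0.001 -1.   ] F [ 0.1 -0.9  0.6] w 0.0002
shift [-0.0018 -0.018   0.0096] rot [ 0.014 -0.003 -0.008] j6 1.71
```

```bash
python3 -m crank '0 -0.005 0.006 0.014 0 -0.008 1;0 -0.005 0.004 0 0 0 1;0.001 -0.005 0.001 0 0 0 1;0.002 -0.005 0.001 0 0 0 1;0.002 -0.005 0.001 0 0 0 1;0.002 -0.005 0.001 0 0 0 1;0 0 0 0 0 0 1'
python3 -c "
from h import *; go(.028,-0.005,.068)
import cv2
a=viewer.camera('top')[190:240,300:375,::-1];b=viewer.camera('scene')[225:300,260:335,::-1]
cv2.imwrite('pics/p1.png',np.hstack([cv2.resize(a,(450,300)),cv2.resize(b,(300,300))]))"
```

```text
clock: 5.73
eef_pos: [0.5285, -0.0039, 0.0687]
tool_rot: [0.761, 0.648, 0.008, 0.005]
ft_force: [0.8, -0.4, 0.2]
grip_width: 0.0001
t 5.73 p [ 0.5285 -0.0039  0.0687] base [ 0.0223 -0.007 ] yawx-baseY 1.571 zax [ 0.019  0.003 -1.   ] F [ 0.8 -0.4  0.2] w 0.0001
shift [-0.0057  0.002   0.0007] rot [ 0.018 -0.006 -0.   ] j6 1.72
```

View pics/p1.png

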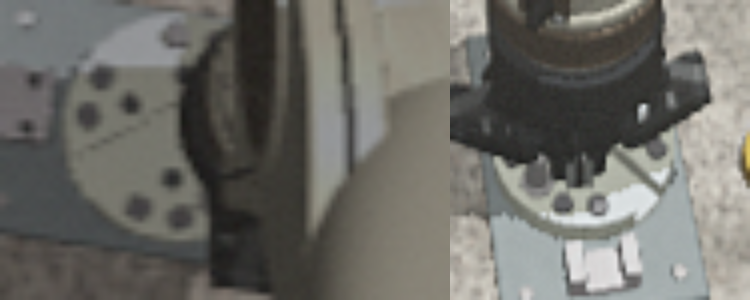

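The slot is now about 34° off line, so the peg is near base (19,−28) mm. I'll lift over it and push from the keeper side.

```bash
python3 -m crank '0 0.006 0 0.018 -0.006 0 1;0 0 -0.025 0 0 0 1;0 0 -0.025 0 0 0 1;-0.01 -0.009 0 0 0 0 1;-0.01 -0.009 0 0 0 0 1;-0.01 -0.009 0 0 0 0 1;0 0 0 0 0 0 1'
python3 -c "from h import *; go(.052,-.034,.068)"
```

```text
clock: 6.42
eef_pos: [0.4917, -0.0315, 0.1141]
tool_rot: [0.761, 0.649, -0.011, -0.009]
ft_force: [-0.8, -0.3, 0.1]
grip_width: -0.0004
t 6.42 p [ 0.4917 -0.0315  0.1141] base [ 0.0555 -0.039 ] yawx-baseY 1.572 zax [-0.029 -0.002 -1.   ] F [-0.8 -0.3  0.1] w -0.0004
shift [0.0037 0.0063 0.046 ] rot [-0.028  0.006  0.002] j6 1.67
```

```bash
python3 -m crank '0 0.002 0.016 -0.014 0.003 0 1;0 0.002 0.016 -0.014 0 0 1;0 0 0.016 0 0 0 1;0 0 0 0 0 0 1;0 0 0 0 0 0 1'
python3 -c "from h import *; go(.018,-.034,.068)"
```

```text
clock: 6.83
eef_pos: [0.4904, -0.0331, 0.0622]
tool_rot: [0.762, 0.648, -0.003, -0.002]
ft_force: [-0.1, -0.6, -0.3]
grip_width: 0.0001
t 6.83 p [ 0.4904 -0.0331  0.0622] base [ 0.0572 -0.04  ] yawx-baseY 1.569 zax [-0.007 -0.002 -1.   ] F [-0.1 -0.6 -0.3] w 0.0001
shift [ 0.0392  0.0059 -0.006 ] rot [-0.007  0.003 -0.002] j6 1.67
```

```bash
python3 -m crank '0.003 0.006 -0.006 -0.007 0.003 0 1;0.006 0 -0.001 0 0 0 1;0.006 0 0 0 0 0 1;0.006 0 0 0 0 0 1;0.006 0 0 0 0 0 1;0.005 0 0 0 0 0 1;0.004 0 0 0 0 0 1;0 0 0 0 0 0 1;0 0 0 0 0 0 1'
python3 -c "from h import *; go(.018,-.034,.068)"
```

```text
clock: 7.58
eef_pos: [0.4995, 0.0031, 0.0712]
tool_rot: [0.762, 0.647, -0.006, 0.001]
ft_force: [-1.0, -0.9, -0.6]
grip_width: -0.0002
t 7.58 p [0.4995 0.0031 0.0712] base [ 0.02   -0.0367] yawx-baseY 1.569 zax [-0.008 -0.008 -1.   ] F [-1.  -0.9 -0.6] w -0.0002
shift [0.002  0.0027 0.0032] rot [-0.006  0.009 -0.002] j6 1.74
```

```bash
python3 -m crank '0.002 0 0.001 -0.006 0.009 0 1;0.002 0 0 0 0 0 1;0 0 0 0 0 0 1'
python3 -c "from h import *; go(.017,-.037,.068)"
python3 -m crank '-0.01 0 0 0 0 0 1;-0.01 0 0 0 0 0 1;0 0 -0.03 0 0 0 1;0 0 -0.03 0 0 0 1;0 -0.02 -0.03 0 0 0 1;0 -0.03 0 0 0 0 1;0 -0.03 0 0 0 0 1;0 -0.03 0 0 0 0 1;0 -0.03 0 0 0 0 1;0 0 0 0 0 0 1'
python3 -c "
from h import *; go(-.26,-.10,.16)
import cv2
a=viewer.camera('top')[185:240,300:375,::-1];b=viewer.camera('scene')[225:300,260:335,::-1]
cv2.imwrite('pics/p2.png',np.hstack([cv2.resize(a,(480,352)),cv2.resize(b,(320,320))[:352] if 0 else cv2.resize(b,(320,352))]))"
```

```text
clock: 7.83
eef_pos: [0.5009, 0.0076, 0.0706]
tool_rot: [0.762, 0.648, 0.001, 0.0]
ft_force: [-1.1, -0.4, -0.3]
grip_width: 0.0002
t 7.83 p [0.5009 0.0076 0.0706] base [ 0.0153 -0.0361] yawx-baseY 1.569 zax [ 0.002  0.001 -1.   ] F [-1.1 -0.4 -0.3] w 0.0002
shift [-0.0017 -0.0009  0.0026] rot [ 0.002 -0.001 -0.002] j6 1.75
clock: 8.67
eef_pos: [0.3593, 0.0043, 0.165]
tool_rot: [0.764, 0.645, 0.008, 0.003]
ft_force: [-1.3, 0.3, -0.8]
grip_width: -0.0001
t 8.67 p [0.3593 0.0043 0.165 ] base [ 0.0412 -0.1753] yawx-baseY 1.562 zax [ 0.015  0.006 -1.   ] F [-1.3  0.3 -0.8] w -0.0001
shift [0.3018 0.0726 0.0084] rot [ 0.014 -0.008 -0.009] j6 1.75
```

View pics/p2.png

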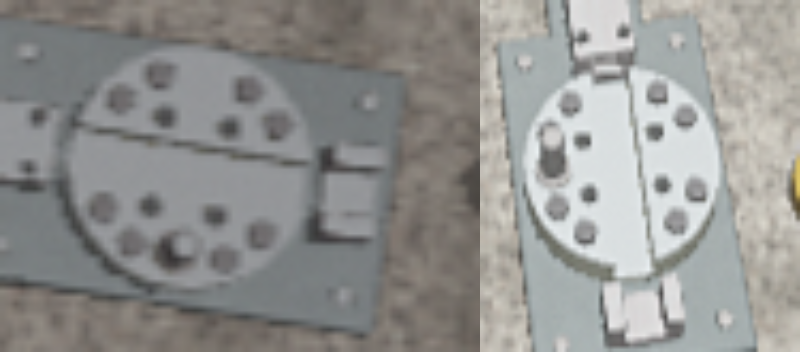

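Slot aligned to within about 2° of the base edge, and the peg is at its −y station. Now I'll go behind the tab.

```bash
python3 -m crank '0.033 0.0195 0 0.014 -0.008 -0.009 1;0.033 0.0195 0 0 0 0 1;0.033 0.0195 0 0 0 0 1;0.033 0.0195 0 0 0 0 1;0.033 0.0195 0 0 0 0 1;0.033 0.0195 0 0 0 0 1;0.033 0.0195 0 0 0 0 1;0.033 0.0195 0 0 0 0 1;0.033 0.0195 0 0 0 0 1;0 0 0 0 0 0 1;0 0 0 0 0 0 1'
python3 -c "from h import *; go(-.265,.0,.12)"
```

```text
clock: 9.68
eef_pos: [0.6155, 0.2777, 0.1627]
tool_rot: [0.766, 0.643, 0.01, 0.005]
ft_force: [0.8, 0.1, 1.1]
grip_width: 0.0001
t 9.68 p [0.6155 0.2777 0.1627] base [-0.2696  0.0339] yawx-baseY 1.557 zax [ 0.022  0.004 -1.   ] F [0.8 0.1 1.1] w 0.0001
shift [-0.0054 -0.0347  0.0419] rot [ 0.021 -0.008 -0.014] j6 2.17
```

```bash
python3 -m crank '0 -0.017 0.02 0.021 -0.008 -0.014 1;0 -0.017 0.02 0 0 0 1;0 0 0 0 0 0 1;0 0 0 0 0 0 1'
python3 -c "
from h import *; go(-.265,.0,.06)
import cv2
a=viewer.camera('top')[165:240,205:315,::-1];b=viewer.camera('scene')[130:240,235:335,::-1]
cv2.imwrite('pics/p3.png',np.hstack([cv2.resize(a,(484,330)),cv2.resize(b,(300,330))]))"
```

```text
clock: 10.02
eef_pos: [0.5855, 0.2818, 0.1185]
tool_rot: [0.762, 0.647, 0.0, 0.0]
ft_force: [0.8, 0.7, 0.8]
grip_width: 0.0
t 10.02 p [0.5855 0.2818 0.1185] base [-0.2688  0.0036] yawx-baseY 1.569 zax [ 0.001  0.    -1.   ] F [0.8 0.7 0.8] w 0.0
shift [-0.0038 -0.0037  0.0585] rot [ 0.001 -0.    -0.002] j6 2.18
```

View pics/p3.png

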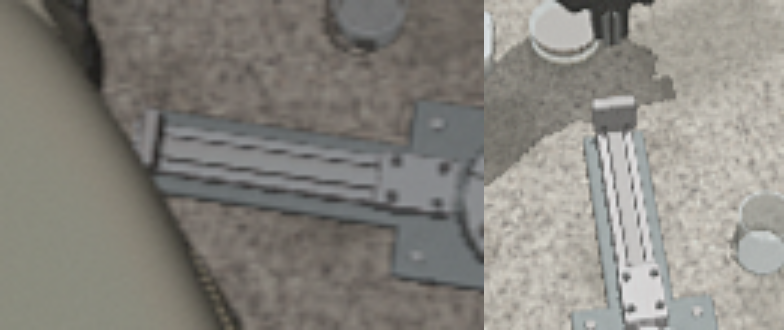

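The fist is behind the tab, in line with it and clear by about 25 mm. I'll descend and make contact.

```bash
python3 -m crank '0 -0.003 0.02 0 0 0 1;0 0 0.02 0 0 0 1;0 0 0.016 0 0 0 1;0 0 0 0 0 0 1;-0.006 0 0 0 0 0 1;-0.006 0 0 0 0 0 1;-0.006 0 0 0 0 0 1;-0.006 0 0 0 0 0 1;0 0 0 0 0 0 1'
python3 -c "from h import *; go(-.24,.0,.06)"
```

```text
clock: 10.87
eef_pos: [0.5943, 0.2571, 0.0795]
tool_rot: [0.764, 0.645, 0.017, 0.005]
ft_force: [-0.2, -0.0, 0.1]
grip_width: -0.0001
t 10.87 p [0.5943 0.2571 0.0795] base [-0.2459  0.0163] yawx-baseY 1.562 zax [ 0.032  0.014 -0.999] F [-0.2 -0.   0.1] w -0.0001
shift [-0.0064 -0.0168  0.0189] rot [ 0.029 -0.019 -0.009] j6 2.15
```

```bash
python3 -m crank '0.003 -0.009 0.009 0.029 -0.019 -0.009 1;0.001 -0.008 0.009 0 0 0 1;0 0 0 0 0 0 1'
python3 -c "from h import *; go(-.24,.0,.06)"
```

```text
clock: 11.12
eef_pos: [0.5806, 0.2629, 0.065]
tool_rot: [0.762, 0.647, 0.003, 0.001]
ft_force: [-0.7, -0.9, -0.2]
grip_width: 0.0001
t 11.12 p [0.5806 0.2629 0.065 ] base [-0.2494  0.0018] yawx-baseY 1.568 zax [ 0.006  0.002 -1.   ] F [-0.7 -0.9 -0.2] w 0.0001
shift [-0.0094 -0.0018  0.0049] rot [ 0.005 -0.003 -0.003] j6 2.16
```

```bash
python3 -m crank '-0.006 -0.002 0.003 0.005 -0.003 -0.003 1;-0.006 -0.002 0.002 0.005 -0.003 0 1;-0.006 -0.002 0.002 0.005 -0.003 0 1;-0.006 -0.002 0.002 0.005 -0.003 0 1'
python3 -c "from h import *; go(-.22,.0,.06)"
```

```text
clock: 11.45
eef_pos: [0.5715, 0.2415, 0.0593]
tool_rot: [0.761, 0.649, -0.004, -0.002]
ft_force: [1.2, 1.8, 2.0]
grip_width: 0.0002
t 11.45 p [0.5715 0.2415 0.0593] base [-0.2268 -0.0037] yawx-baseY 1.573 zax [-0.009 -0.002 -1.   ] F [1.2 1.8 2. ] w 0.0002
shift [-0.0068  0.0037 -0.0007] rot [-0.009  0.003  0.002] j6 2.13
```

```bash
python3 -m crank '-0.006 0.002 0 -0.005 0 0 1;-0.006 0 0 0 0 0 1;-0.006 0 0.001 0 0 0 1;-0.006 0 0.001 0.002 -0.001 0 1;-0.006 -0.001 0.001 0.002 -0.001 0 1;-0.006 -0.001 0.001 0.002 -0.001 0 1'
python3 -c "from h import *; go(-.19,.0,.06)"
```

```text
clock: 11.95
eef_pos: [0.5657, 0.2012, 0.0559]
tool_rot: [0.761, 0.649, -0.005, -0.002]
ft_force: [0.8, 1.4, 0.8]
grip_width: 0.0001
t 11.95 p [0.5657 0.2012 0.0559] base [-0.1861 -0.003 ] yawx-baseY 1.572 zax [-0.01  -0.004 -1.   ] F [0.8 1.4 0.8] w 0.0001
shift [ 0.0039  0.003  -0.0041] rot [-0.009  0.006  0.001] j6 2.07
```

```bash
python3 -m crank '-0.006 0.002 -0.003 -0.005 0.003 0 1;-0.006 0 -0.001 0 0 0 1;-0.006 0 0 0 0 0 1;-0.006 0 0 0 0 0 1;-0.006 0 0.001 0 0 0 1'
python3 -c "from h import *; go(-.14,.0,.06)"
```

```text
clock: 12.37
eef_pos: [0.5614, 0.1669, 0.0585]
tool_rot: [0.761, 0.648, -0.004, -0.001]
ft_force: [-0.1, 1.4, 0.4]
grip_width: 0.0003
t 12.37 p [0.5614 0.1669 0.0585] base [-0.1516 -0.0018] yawx-baseY 1.571 zax [-0.007 -0.004 -1.   ] F [-0.1  1.4  0.4] w 0.0003
shift [-0.0116  0.0018 -0.0015] rot [-0.006  0.005  0.   ] j6 2.02
```

```bash
python3 -m crank '-0.006 0.001 -0.001 -0.004 0.003 0 1;-0.006 0 0 0 0 0 1;-0.006 0 0 0 0 0 1;-0.004 0 0 0 0 0 1'
python3 -c "from h import *; go(-.12,.0,.06)"
python3 -m crank '-0.004 0 0 0 0 0 1;-0.004 0 0 0 0 0 1'
python3 -c "from h import *; go(-.12,.0,.06)"
```

```text
clock: 12.7
eef_pos: [0.5582, 0.142, 0.0593]
tool_rot: [0.762, 0.648, -0.002, -0.0]
ft_force: [0.7, 0.7, -1.1]
grip_width: -0.0003
t 12.7 p [0.5582 0.142  0.0593] base [-0.1265 -0.001 ] yawx-baseY 1.57 zax [-0.003 -0.002 -1.   ] F [ 0.7  0.7 -1.1] w -0.0003
shift [-0.0065  0.001  -0.0006] rot [-0.003  0.002 -0.   ] j6 1.98
clock: 12.87
eef_pos: [0.5572, 0.1361, 0.0595]
tool_rot: [0.761, 0.649, 0.001, -0.003]
ft_force: [2.0, 17.9, -4.9]
grip_width: -0.0
t 12.87 p [0.5572 0.1361 0.0595] base [-0.1205 -0.001 ] yawx-baseY 1.572 zax [-0.002  0.006 -1.   ] F [ 2.  17.9 -4.9] w -0.0
shift [-0.0005  0.001  -0.0005] rot [-0.003 -0.006  0.001] j6 1.97
```

The force rose to 18 N at exactly the predicted stop (fist at x = −120 mm). I'll hold briefly, back off, lift and look.

```bash
python3 -m crank '-0.002 0 0 0 0 0 1;-0.001 0 0 0 0 0 1;0 0 0 0 0 0 1;0.01 0 0 0 0 0 1;0.012 0 0 0 0 0 1;0.012 0 0 0 0 0 1;0 0 -0.03 0 0 0 1;0 0 -0.03 0 0 0 1;0 0 -0.03 0 0 0 1;0.02 0 -0.03 0 0 0 1;0.035 0 0 0 0 0 1;0.035 0 0 0 0 0 1;0.035 0 0 0 0 0 1;0.035 0 0 0 0 0 1;0.035 0 0 0 0 0 1;0 0 0 0 0 0 1;0 0 0 0 0 0 1'
python3 -c "
from h import *; st()
import cv2
a=viewer.camera('top')[175:240,265:375,::-1];b=viewer.camera('scene')[200:310,250:340,::-1]
cv2.imwrite('pics/p4.png',np.hstack([cv2.resize(a,(520,360)),cv2.resize(b,(280,360))]))"
```

```text
clock: 14.28
eef_pos: [0.5922, 0.3833, 0.1861]
tool_rot: [0.759, 0.651, 0.003, -0.005]
ft_force: [0.5, -0.8, -0.1]
grip_width: 0.0001
t 14.28 p [0.5922 0.3833 0.1861] base [-0.3701 -0.0059] yawx-baseY 1.578 zax [-0.002  0.011 -1.   ] F [ 0.5 -0.8 -0.1] w 0.0001
```

View pics/p4.png

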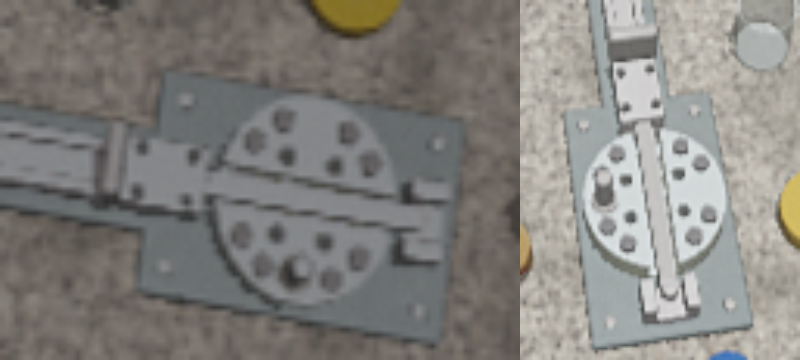

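The bar runs through the slot with its nose between the cheeks and its tab at the guide. The bystanders in view are in place and the gripper is clear.

```bash
python3 -c "from workcell import order; print(order.job_done())"
```

```text
the job is handed in; nothing more can be done
None
```

The carousel is locked. I handed the job in about 14.3 s into the 54 s limit; the system gives no verdict, so I can't confirm the pass.

**Carousel:** I pushed the peg round with the closed fingertips in two strokes. The slot went from about 79° off to within about 2° of the bar's line, measured in the pictures.

**Bar:** I pushed the tab about 110 mm at 1–2 N. The force then rose to 18 N with the fingers at x = −120 mm, where the tab should meet the guide.

**Last checks:**
- The last pictures show the bar through the slot, its nose between the keeper's cheeks and its tab at the guide.
- The gripper was clear of everything, with no contact force.
- The bystanders in the last crops (beaker, tape roll, and parts of the bottle and tube) looked undisturbed. I did not look at the timer again, but the arm stayed well above it.

**Errors along the way:**
- The last joint reached its range limit early on. I turned the tool back a quarter turn before touching anything.
- The wrist camera put the peg about 10 mm sideways from where the other two cameras did. I allowed extra clearance, and the first contact agreed with the other two.
- The tool drifted up to 16 mm sideways while moving toward the tab. I corrected this before it touched the bar.

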